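# Reset the photometer under its push-latch cover

## Task

Reset the small white photometer on the bench: press its push-latch cover down once and let go so that it pops fully open by itself, press the round button underneath all the way in and let it come back out, then swing the cover shut and press it down until it stays latched by itself. Use only the fingertips, gently; grasp or lift nothing, and leave the vials, the beaker and the cuvette case beside it where they stand.

Things in the scene. Friction and masses are not known exactly. Their poses are not given: they have to be found in the camera images.
- photometer: white box-shaped photometer, fixed to the bench, 160 (x) x 176 (y) x 65 mm (top of the housing at z = 0.065). Origin: centre of its underside; its -x axis points to its front (display window side, towards the robot), z up. In its top is a square well, x from -43 to +54 mm and y -47 to +47 mm, floor 24 mm above the bench, closed by the cover. A black latch block sticks 10 mm into the well, mid-front.
- cover (a joint): hinge angle (rad) of the grey cover (90 x 90 x 8 mm, inner face white) over the well: 0 = shut and latched, level, its top 74 mm above the bench, 9 mm proud of the housing; grows as it opens upward and away from the front; 1.95 = fully open, leaning back past upright, its top edge 85 mm above and 34 mm behind the hinge; negative = pressed in, stop at -0.09. A spring opens it (at most 0.18 N m).
- cover_hinge (a point): middle of the hinge line, fixed to the photometer: 52 mm behind its centre (+x of the photometer), 69 mm above the bench. The hinge line runs along the photometer's y axis.
- cover_press (a point): point to press: on the cover's outer face, at a dark strip, 78 mm from the hinge line, 14 mm from the free (front) edge. Moves with the cover. Push-push latch: latched, pressed in past -0.075 (6 mm down here, 2 to 3 N) and let go, it is freed and swings fully open in about 2 s; swung shut from open, pressed in past -0.075 and let go, it is caught and rests at 0. Pressing to the stop does both.
- reset_button_top (a point): centre of the top of the white round button (diameter 30 mm) in the well, 46 mm above the bench, 62 mm in front of the hinge line; it stands 10 mm proud of a flat black ring 46 mm wide. Moves with the button.
- reset_button (a joint): travel of the button in m: 0 = out, 0.006 = fully in (about 5 N); springs back by itself.
- vial_a: brown glass vial with black cap, 28 mm wide, 49 mm tall, loose, stands to the left (+y) of the photometer; origin at the centre of its underside. Leave alone.
- vial_c: clear glass vial with white cap, 28 mm wide, 46 mm tall, loose, left of the photometer; origin at the centre of its underside. Leave alone.
- cuvette_case: small flat clear case, 50 x 66 x 26 mm, loose, right (-y) of the photometer; origin at the centre of its underside. Leave alone.
- beaker: clear beaker, 56 mm wide, 68 mm tall, loose, right of the photometer towards its back; origin at the centre of its underside. Leave alone.

How it is judged:
By the outcome, as a careful person would: the job done as asked, in the order asked, and still so for the second after the job is handed in, with the robot touching nothing.
It also fails if it takes over 58 s, if anything falls off the work surface, if the arm or the gripper's body presses on something with over 40 N, if the wrist force passes 120 N, or if a joint passes its speed limit or range.

## Robot

A 6-joint arm with a two-finger parallel gripper is mounted at the origin on a cart in front of the work surface, level with it; the furniture and walls round the work are solid. World frame = base frame: x ahead of the robot, y to its left, z up, the work surface at z = 0. Lengths are in m, angles in degrees, forces in N, time in s.
With the tool pointing down it reaches from about 0.325 to 0.775 m from the base axis. Payload 9.3 kg.
Tool frame: the origin (TCP) lies on the centre line of the jaws, within the pads' length; the fingertips stand 19 mm ahead of it and the grasp point (between the pads) is the TCP (r.nose_length is the distance from the TCP to the fingertips, in m); z points along the fingers, y is the line along which they close (so a half turn about z gives the same grasp; the last joint's range is limited). The gripper opens to 85 mm and grips with 20 to 120 N. Pads are 22 mm wide; open, the fingers measure 114 mm over their backs; the gripper's body (76 mm by 85 mm) begins 54 mm behind the grasp point. The pads swing forward as they close: fully open they stand 13 mm farther back than shut.
Start: joints at [59.095, 14.817, 1.232, 76.415, 0, 81.257], TCP at [0.207, 0.509, 0.25] pointing down, gripper open.
Joint ranges: [-174.27, 174.27], [-52.1, 104.24], [-59.71, 78.15], [-110.17, 111.67], [-87.03, 83.33], [-180, 180]. Speed limits (degrees/s): [127.2, 127.2, 159.86, 180, 180, 180].

## Interface

Orientations are given as a 3x3 rotation matrix whose columns are the frame's x, y, z axes.
In Python, from rig import r gives the robot as it stands.
- The arm moves only by the shell command python3 -m jog 'ROWS' [OPENING] [FORCE]. ROWS is JSON, a list of rows, each a list of 4 numbers: the shift along the tool's x, y, z in mm, then the turn about the tool's z in degrees. A call has 1 to 10 rows; each row is the pose to reach, as a shift and turn from the pose commanded when the call began, along the tool's axes at that moment; what a row does not reach only later rows make up. A row lasts 1/12 s, in which the tool goes at most 41.7 mm and 7.16 degrees, less where a joint would pass 70% of its speed; a pose out of reach is approached as far as the arm can. A call with a gripper value outside its range is refused whole. OPENING is the closure, from 0 (fully open) to 1 (shut), set as the call begins (- or left out, the last holds). The fingers move at their own pace and stop on an object; FORCE is the grip in N (left out, the last holds). Time passes only in rows, so rows that repeat a pose let the fingers close. It gives the time, the measured TCP pose, the force, the opening and the grip force at its end, in the units of the state.
- r.observe(): the state, without advancing time (a new reading comes with each control period).
- r.read_camera(name): name is "side" or "top"; returns a dict with "color" (420x560x3 uint8, red, green, blue), "fov_y" (degrees; the focal length in pixels is half the picture's height over the tangent of half this angle, whatever the lens; pixels are square), "cx", "cy" (the principal point, pixels), "k1" (the pictures are not rectified: a ray, as slopes to the right and down, at radius r is drawn at 1 + k1 r^2 times it, then the intrinsics apply), "rvec" (rotation vector, rad) and "tvec" (3), from world to camera coordinates, as OpenCV has them. Camera axes: x right, y down, z forward; pixel columns grow to the right and rows downward; lengths in m; the calibration is good to about 2 mm. A picture is of the moment at which its call begins. There is no depth.
- r.job_done(): hands the job in; it is judged then, once.
The state is a dict: "clock": time; "joint_positions": joint angles; "qvel": joint speeds; "tau": joint torques, N m; "tool_pos": TCP position; "tcp_rot": TCP orientation; "contact_force": force on the tool from outside, world axes, zero at the start; "moment": the same for the moment, N m; "gripper_width": finger opening in m; "grasp_force": force on a finger pad.
Only numpy, scipy, OpenCV 4.12 (cv2) and the standard library are available. Lean on these libraries where they do the work, as an engineer would, in place of code of your own. Each camera call takes 0.05 s, during which the arm holds its last target. There are 200 camera calls.

## Working session

There is one attempt and no reset: what is moved stays moved. The work goes in short steps, Python scripts to look and compute and a shell command to move; the robot and the scene stay as the last step left them, time stands still between calls to the robot, and variables do not carry over. Pictures are saved under pics/ and viewed, at most 10 in all, crops included, and the job is handed in when it is done.

```bash
mkdir -p pics
cat > h.py <<'E'
import numpy as np,cv2
from rig import r
def cam(n):
    d=r.read_camera(n);c=d["color"];f=c.shape[0]/2/np.tan(np.radians(d["fov_y"])/2)
    d["K"]=np.array([[f,0,d["cx"]],[0,f,d["cy"]],[0,0,1]]);d["D"]=np.array([d["k1"],0,0,0,0.])
    d["R"]=cv2.Rodrigues(np.array(d["rvec"],float))[0];d["t"]=np.array(d["tvec"],float);return d
def onplane(d,uv,z):
    p=cv2.undistortPoints(np.array(uv,float).reshape(-1,1,2),d["K"],d["D"])[:,0]
    o=-d["R"].T@d["t"];v=np.c_[p,np.ones(len(p))]@d["R"]
    return o+v*((z-o[2])/v[:,2])[:,None]
def proj(d,P):
    return cv2.projectPoints(np.array(P,float).reshape(-1,1,3),np.array(d["rvec"],float),d["t"],d["K"],d["D"])[0][:,0]
E
python3 - <<'E'
from h import *
for n in("top","side"):
    d=cam(n);cv2.imwrite(f"pics/{n}0.png",d["color"][:,:,::-1]);print(n,-d["R"].T@d["t"],d["fov_y"],d["R"][2])
s=r.observe();print(s["clock"],s["tool_pos"],s["tcp_rot"],s["contact_force"],r.nose_length)
E
```

```text
top [0.47442083 0.10581988 0.93742749] 56.91500003473357 [ 0.0451509  -0.03049438 -0.99851464]
side [0.52646934 0.88992128 0.43683579] 56.20602653397967 [-0.02437545 -0.91323763 -0.40669751]
0.1 [0.20737163 0.50917814 0.24973561] [[-9.26123027e-01  3.77221142e-01 -5.91539342e-04]
 [ 3.77221569e-01  9.26122487e-01 -1.01302361e-03]
 [ 1.65703964e-04 -1.16132589e-03 -9.99999312e-01]] [-0.13453531 -0.20645731  0.34459567] 0.019
```

View pics/top0.png

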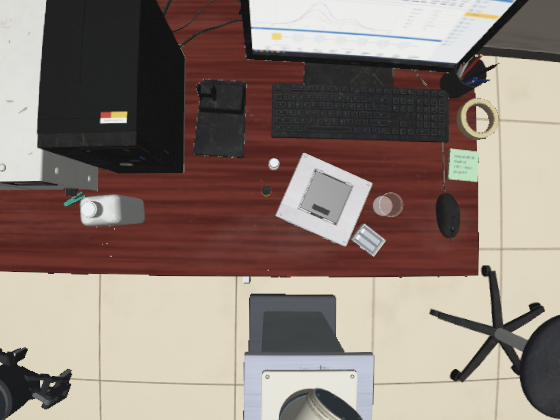

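View pics/side0.png

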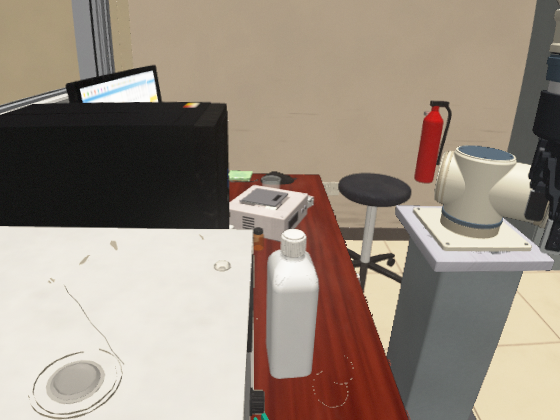

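The top view shows the white photometer with corners near (304,153), (372,183), (347,246) and (276,214). The grey cover is around (326,195), with its dark strip at about (321,211). The vials are at (274,164) and (266,190), the beaker at (388,205) and the case at (369,239). In the side view the photometer is at about (270,210), partly hidden by the clutter.

Run:
```python
from h import *
d=cam("top");g=cv2.cvtColor(d["color"],cv2.COLOR_RGB2HSV)
roi=np.zeros(g.shape[:2],np.uint8);roi[145:255,268:380]=1
w=((g[...,1]<40)&(g[...,2]>185)).astype(np.uint8)*roi
c=max(cv2.findContours(w,0,2)[0],key=cv2.contourArea)
h=cv2.convexHull(c);b=cv2.boxPoints(cv2.minAreaRect(h));print("box",b.tolist(),cv2.contourArea(c))
P=onplane(d,b,0.065);print(P.round(4).tolist(),np.linalg.norm(np.diff(P,axis=0),axis=1),P.mean(0))
roi[:]=0;roi[165:225,295:352]=1
m=((g[...,2]<185)*roi).astype(np.uint8)
c=max(cv2.findContours(m,0,2)[0],key=cv2.contourArea);b=cv2.boxPoints(cv2.minAreaRect(c));Q=onplane(d,b,.074)
print("cover",b.tolist(),Q.round(4).tolist(),np.linalg.norm(np.diff(Q,axis=0),axis=1),Q.mean(0))
m=((g[...,2]<90)*roi).astype(np.uint8)
for c in cv2.findContours(m,0,2)[0]:
  if cv2.contourArea(c)>20:
    q=cv2.minAreaRect(c);print("strip",q,onplane(d,[q[0]],.074))
big=cv2.resize(d["color"][135:265,245:415],None,fx=4.5,fy=4.5,interpolation=cv2.INTER_CUBIC);cv2.imwrite("pics/c1.png",big[:,:,::-1])
```

```text
box [[275.3741760253906, 215.25836181640625], [303.2981872558594, 152.06198120117188], [372.7597351074219, 182.75430297851562], [344.8357238769531, 245.95068359375]] 5080.5
[[0.4871, 0.0898, 0.065], [0.632, 0.0286, 0.065], [0.5651, -0.1321, 0.065], [0.4201, -0.0687, 0.065]] [0.15724477 0.17400869 0.15820074] [ 0.5260698  -0.02060363  0.065     ]
cover [[297.2274169921875, 208.61151123046875], [314.31146240234375, 167.87255859375], [353.4866943359375, 184.30087280273438], [336.40264892578125, 225.03982543945312]] [[0.5026, 0.0413, 0.074], [0.595, 0.0041, 0.074], [0.5597, -0.0853, 0.074], [0.4673, -0.0472, 0.074]] [0.09960244 0.09609205 0.09995473] [ 0.53113823 -0.02177859  0.074     ]
strip ((320.1649475097656, 209.12887573242188), (16.65167808532715, 4.365988731384277), 23.962486267089844) [[ 0.50233337 -0.01016777  0.074     ]]
```

View pics/c1.png

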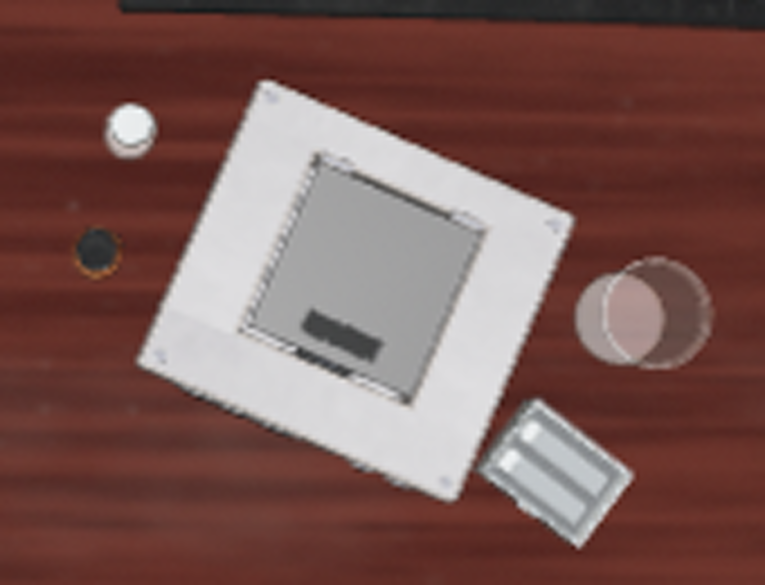

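The geometry agrees: the edges come out at 157 and 174 mm, and the strip is where the box centre predicts it. The photometer's yaw is about -22.5°. Tool x already points along the photometer's front direction, so I don't need to turn the tool. I'll travel to above the strip with the fingers shut.

```bash
python3 -m jog '[[-10,-8,0,0],[-30,-24,0,0],[-57,-45,0,0],[-86,-68,0,0],[-116,-91,0,0],[-146,-115,0,0],[-176,-139,0,0],[-205,-161,0,0],[-225,-177,0,0],[-235,-185,0,0]]' 1 20
python3 -m jog '[[-10,-8,0,0],[-30,-24,0,0],[-57,-45,0,0],[-86,-68,10,0],[-116,-91,30,0],[-146,-115,50,0],[-176,-139,70,0],[-205,-161,85,0],[-225,-177,95,0],[-235,-185,100,0]]'
python3 -m jog '[[0,0,0,0],[0,0,0,0],[0,0,0,0]]'
python3 - <<'E'
from h import *
s=r.observe();p=np.array(s["tool_pos"]);R=np.array(s["tcp_rot"]);print(p,s["contact_force"],s["gripper_width"],r.nose_length)
print("to strip mm",R.T@(np.array([.5023,-.0105,.074+.019])-p)*1000, np.degrees(np.arctan2(R[1,0],R[0,0])))
for n,b in(("side",(150,250,200,330)),("top",(130,270,230,410))):
  d=cam(n);y0,y1,x0,x1=b;c=cv2.resize(d["color"][y0:y1,x0:x1],None,fx=3.2,fy=3.2);cv2.imwrite(f"pics/{n}2.png",c[:,:,::-1])
a=cv2.imread("pics/side2.png");b=cv2.imread("pics/top2.png");w=max(a.shape[1],b.shape[1]);f=lambda i:cv2.copyMakeBorder(i,0,0,0,w-i.shape[1],0)
v=np.vstack([f(a),f(b)]);cv2.imwrite("pics/v2.png",cv2.resize(v,None,fx=.78,fy=.78));print(v.shape)
E
```

```text
clock: 0.98
tool_pos: [0.3563, 0.2464, 0.2503]
tcp_rot: [[-0.925, 0.38, 0.0], [0.38, 0.925, -0.001], [-0.001, -0.0, -1.0]]
contact_force: [0.4, 0.2, 0.6]
gripper_width: -0.0001
grasp_force: 0.0
clock: 1.82
tool_pos: [0.5036, -0.014, 0.1484]
tcp_rot: [[-0.925, 0.38, -0.002], [0.38, 0.925, -0.0], [0.002, -0.001, -1.0]]
contact_force: [-0.3, -0.5, 0.6]
gripper_width: -0.0003
grasp_force: 0.0
clock: 2.07
tool_pos: [0.5026, -0.0099, 0.1508]
tcp_rot: [[-0.926, 0.377, 0.0], [0.377, 0.926, 0.0], [-0.0, 0.0, -1.0]]
contact_force: [-0.3, 0.7, -0.5]
gripper_width: -0.0001
grasp_force: 0.0
[ 0.50261718 -0.00989529  0.15080766] [-0.34205613  0.70124037 -0.48231862] -0.00011858974322666466 0.019
to strip mm [ 0.06899526 -0.69369424 57.80749137] 157.86173165657092
(768, 576, 3)
```

View pics/v2.png

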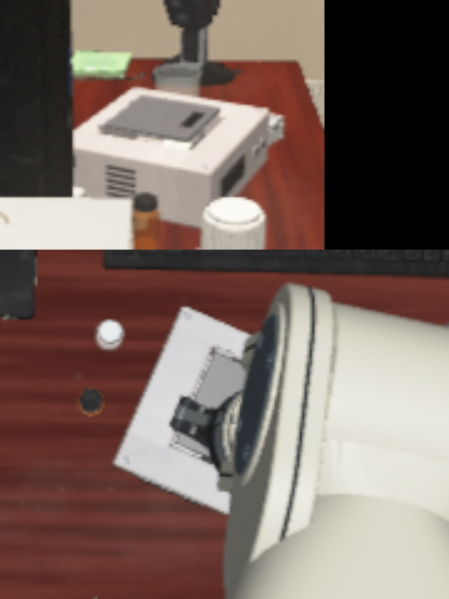

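The side view shows the fingertips straight above the dark strip, whose position in the view is about (197,118). The cover is shut. Now I'll descend and press.

```bash
python3 -m jog '[[0,0,8,0],[0,0,20,0],[0,0,32,0],[0,0,42,0],[0,0,48,0],[0,0,51,0],[0,0,53,0],[0,0,53,0],[0,0,53,0]]' | grep -E 'pos|force'
python3 -m jog '[[0,0,2,0],[0,0,4,0],[0,0,6,0],[0,0,8,0],[0,0,8,0],[0,0,8,0]]' | grep -E 'pos|force'
```

```text
tool_pos: [0.5034, -0.0105, 0.0976]
contact_force: [-0.7, 0.1, -0.5]
grasp_force: 0.0
tool_pos: [0.5033, -0.0106, 0.0893]
contact_force: [0.9, 0.3, 1.7]
grasp_force: 1.0
```

```bash
python3 -m jog '[[0,0,1,0],[0,0,2,0],[0,0,3,0],[0,0,4,0],[0,0,4,0],[0,0,4,0]]' | grep -E 'pos|force'
```

```text
tool_pos: [0.5033, -0.0106, 0.0856]
contact_force: [-1.3, -0.2, 7.0]
grasp_force: 3.5
```

I'm at the stop: about 7 mm in, with force rising to 7 N. Next I'll let go, moving up and forward out of the cover's arc.

```bash
python3 -m jog '[[2,0,-8,0],[16,0,-25,0],[40,0,-45,0],[65,0,-65,0],[80,0,-80,0],[85,0,-90,0],[85,0,-90,0],[85,0,-90,0],[85,0,-90,0],[85,0,-90,0]]' | grep -E 'clock|pos|force'
python3 -m jog '[[0,0,0,0],[0,0,0,0],[0,0,0,0],[0,0,0,0],[0,0,0,0],[0,0,0,0],[0,0,0,0],[0,0,0,0],[0,0,0,0],[0,0,0,0]]' >/dev/null
python3 -m jog '[[0,0,0,0],[0,0,0,0],[0,0,0,0],[0,0,0,0],[0,0,0,0],[0,0,0,0],[0,0,0,0],[0,0,0,0]]' | grep -E 'clock|pos'
python3 - <<'E'
from h import *
s=r.observe();p=np.array(s["tool_pos"]);R=np.array(s["tcp_rot"])
c=np.array([.526,-.0206,0]);a=np.radians(-22.3);ux=np.array([np.cos(a),np.sin(a),0])
for n,q in(("button",c-.010*ux+[0,0,.046]),):print(n,q,R.T@(q+[0,0,.019]-p)*1000)
d=cam("side");x=cv2.resize(d["color"][120:250,180:340],None,fx=4,fy=4);cv2.imwrite("pics/s3.png",x[:,:,::-1])
# expected open cover edge points
h=c+.052*ux;uy=np.array([-ux[1],ux[0],0])
print(proj(d,[h+.034*ux+k*.045*uy+[0,0,.154] for k in(-1,1)]),proj(d,[c-.01*ux+[0,0,.046]]))
E
```

```text
clock: 4.75
tool_pos: [0.4245, 0.0213, 0.1744]
contact_force: [-0.1, 0.5, -0.7]
grasp_force: 0.0
clock: 6.25
tool_pos: [0.4245, 0.0215, 0.1753]
button [ 0.5167479  -0.01680544  0.046     ] [-99.89810106  -0.6268035  110.28235601]
[[244.23709605 156.09205668]
 [227.80990351 165.4964999 ]] [[271.24521961 206.89956711]]
```

View pics/s3.png

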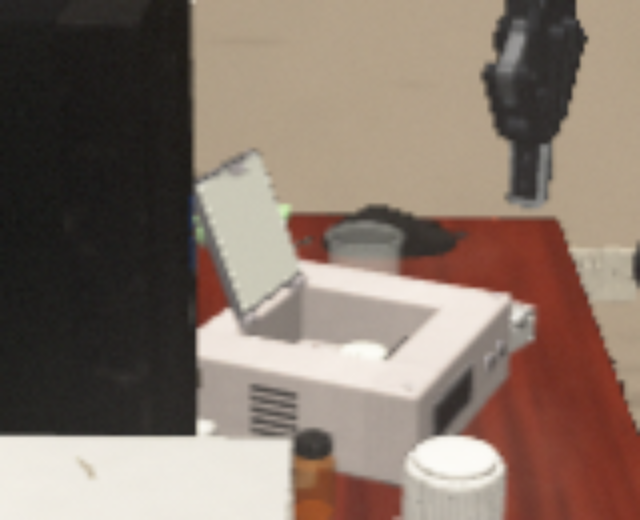

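The cover stands fully open: its edge corners are at full-frame (245,157) and (229,166), as predicted for 1.95. The button is at (271,207), within 1 px of the prediction. I'll go to it now.

```bash
python3 -m jog '[[-8,0,0,0],[-28,0,5,0],[-55,0,15,0],[-80,0,30,0],[-95,0,48,0],[-100,0,68,0],[-100,0,86,0],[-100,0,98,0],[-100,0,104,0],[-100,0,104,0]]' | grep -E 'clock|pos|force'
python3 -m jog '[[0,0,0,0],[0,0,2,0],[0,0,4,0],[0,0,6,0],[0,0,8,0],[0,0,8,0]]' | grep -E 'clock|pos|force'
python3 -m jog '[[0,0,1,0],[0,0,2,0],[0,0,3,0],[0,0,4,0],[0,0,4,0],[0,0,4,0]]' | grep -E 'clock|pos|force'
```

```text
clock: 7.13
tool_pos: [0.5168, -0.0163, 0.07]
contact_force: [-0.5, 0.1, -0.8]
grasp_force: 0.0
clock: 7.63
tool_pos: [0.5174, -0.0163, 0.0634]
contact_force: [1.8, 0.2, 2.7]
grasp_force: 1.1
clock: 8.13
tool_pos: [0.5174, -0.0163, 0.0594]
contact_force: [1.9, 1.0, 5.1]
grasp_force: 2.3
```

```bash
python3 -m jog '[[0,0,0.5,0],[0,0,1,0],[0,0,1.5,0],[0,0,2,0],[0,0,2,0],[0,0,2,0]]' | grep -E 'clock|pos|force'
```

```text
clock: 8.63
tool_pos: [0.5174, -0.0163, 0.0588]
contact_force: [-4.1, 1.4, 21.0]
grasp_force: 10.6
```

The button bottomed out at 21 N. I'll release it and rise straight up, then pass over the open cover to behind it.

```bash
python3 -m jog '[[0,0,-4,0],[0,0,-12,0],[0,0,-30,0],[0,0,-55,0],[0,0,-85,0],[0,0,-115,0],[0,0,-142,0],[0,0,-162,0],[0,0,-170,0],[0,0,-170,0]]' | grep -E 'clock|pos|force'
python3 -m jog '[[-6,0,0,0],[-22,0,0,0],[-46,0,0,0],[-72,0,0,0],[-98,0,0,0],[-118,0,0,0],[-127,0,0,0],[-130,0,0,0],[-130,0,0,0],[-130,0,0,0]]' | grep -E 'clock|pos|force'
python3 - <<'E'
from h import *
s=r.observe();p=np.array(s["tool_pos"])
c=np.array([.526,-.0206,0]);a=np.radians(-22.3);ux=np.array([np.cos(a),np.sin(a),0])
print("local",(p-c)@ux,(p-c)@[-ux[1],ux[0],0],p[2]-.019)
d=cam("side");x=cv2.resize(d["color"][110:250,180:340],None,fx=4,fy=4);cv2.imwrite("pics/s4.png",x[:,:,::-1])
E
```

```text
clock: 9.47
tool_pos: [0.5174, -0.0163, 0.2286]
contact_force: [0.5, 0.6, -0.0]
grasp_force: 0.0
clock: 10.3
tool_pos: [0.6366, -0.0649, 0.2266]
contact_force: [-0.6, -0.3, 0.1]
grasp_force: 0.0
local 0.11919376659692607 0.0009595468993684829 0.20756971788045664
```

View pics/s4.png

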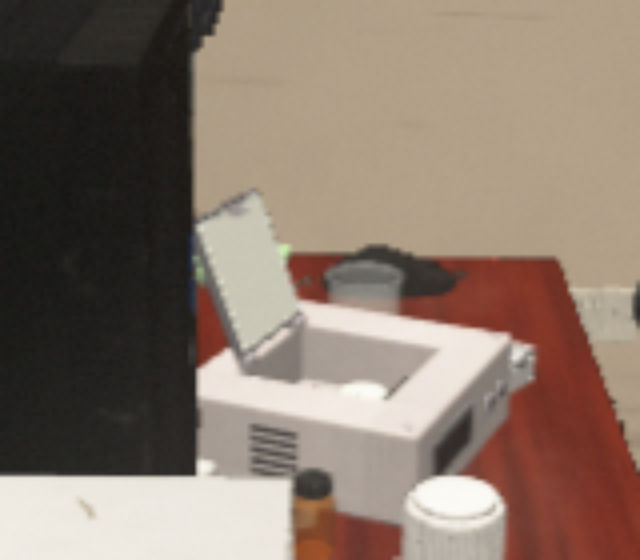

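The button is back out and the cover still stands open, with the gripper above and behind it. I'll lower the fingers behind the cover's edge, then swing it forward along its arc.

```bash
python3 -m jog '[[0,0,5,0],[0,0,15,0],[0,0,30,0],[0,0,45,0],[0,0,57,0],[0,0,63,0],[0,0,65,0],[0,0,65,0],[0,0,65,0]]' | grep -E 'clock|pos|force'
python3 -m jog '[[3,0,0,0],[8,0,0,0],[14,0,0,0],[20,0,-1,0],[27,0,-2,0],[34,0,-3,0],[41,0,-4,0],[48,0,-5,0],[51,0,-5,0],[51,0,-5,0]]' | grep -E 'clock|pos|force'
python3 - <<'E'
from h import *
s=r.observe();p=np.array(s["tool_pos"])
c=np.array([.526,-.0206,0]);a=np.radians(-22.3);ux=np.array([np.cos(a),np.sin(a),0])
print("local",(p-c)@ux,(p-c)@[-ux[1],ux[0],0],p[2]-.019)
d=cam("side");x=cv2.resize(d["color"][110:250,180:340],None,fx=4,fy=4);cv2.imwrite("pics/s5.png",x[:,:,::-1])
E
```

```text
clock: 11.1
tool_pos: [0.6376, -0.0653, 0.1628]
contact_force: [-0.2, -0.4, -0.2]
grasp_force: 0.0
clock: 11.93
tool_pos: [0.5895, -0.0457, 0.1676]
contact_force: [0.4, -1.4, 0.5]
grasp_force: 0.3
local 0.06827527574407273 0.0009050514570846888 0.1486174966990887
```

View pics/s5.png

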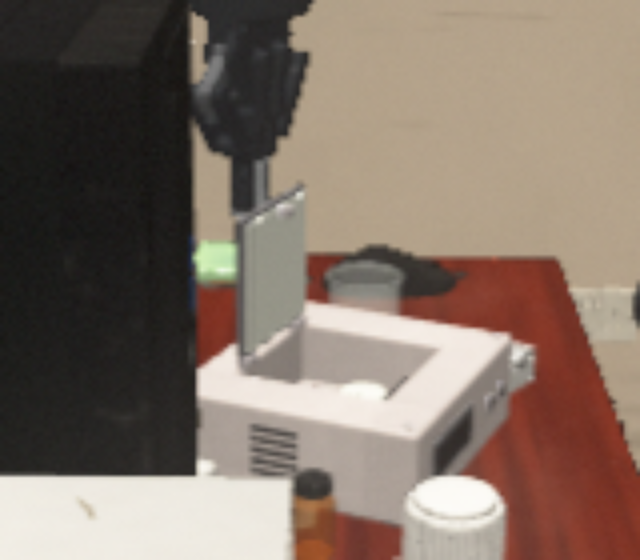

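The cover is upright, at about (270,270) in the view, with the fingertips behind it near its top edge. I'll follow the arc down.

```bash
python3 -m jog '[[6,0,-2,0],[14,0,-2,0],[21,0,-1,0],[28,0,1,0],[35,0,3,0],[42,0,6,0],[48,0,10,0],[54,0,14,0],[60,0,18,0],[65,0,23,0]]' | grep -E 'clock|pos|force'
python3 -m jog '[[4,0,5,0],[8,0,11,0],[12,0,17,0],[15,0,24,0],[18,0,31,0],[20,0,37,0],[22,0,42,0],[22,0,46,0],[22,0,46,0],[22,0,46,0]]' | grep -E 'clock|pos|force'
python3 - <<'E'
from h import *
s=r.observe();p=np.array(s["tool_pos"])
c=np.array([.526,-.0206,0]);a=np.radians(-22.3);ux=np.array([np.cos(a),np.sin(a),0])
print("local",(p-c)@ux,(p-c)@[-ux[1],ux[0],0],p[2]-.019)
d=cam("side");x=cv2.resize(d["color"][110:250,180:340],None,fx=4,fy=4);cv2.imwrite("pics/s6.png",x[:,:,::-1])
E
```

```text
clock: 12.82
tool_pos: [0.5294, -0.0213, 0.144]
contact_force: [0.9, -1.0, 2.0]
grasp_force: 0.9
clock: 13.65
tool_pos: [0.5093, -0.0132, 0.098]
contact_force: [-2.0, 0.9, 2.1]
grasp_force: 0.9
local -0.018278158110350662 0.0005412517529994018 0.07898688203114629
```

View pics/s6.png

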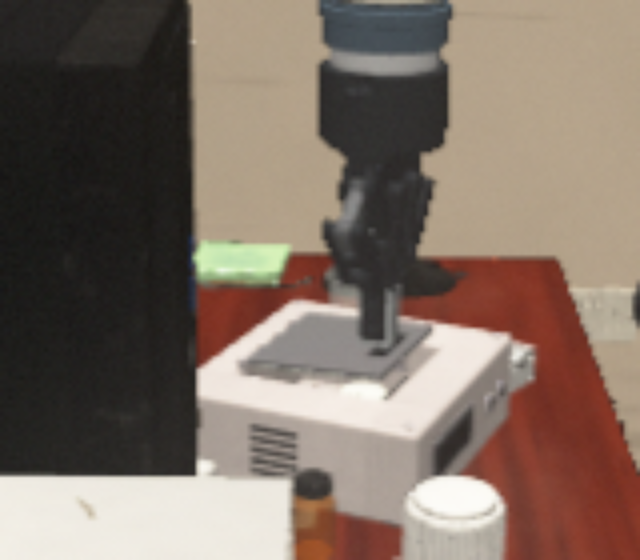

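The cover is nearly shut and the fingertips sit at the strip, about (378,345) in the view. I'll press it home.

```bash
python3 -m jog '[[1,0,2,0],[2,0,4,0],[3,0,6,0],[3,0,8,0],[3,0,10,0],[3,0,11,0],[3,0,12,0],[3,0,12,0],[3,0,12,0]]' | grep -E 'clock|pos|force'
```

```text
clock: 14.45
tool_pos: [0.507, -0.0121, 0.0864]
contact_force: [0.4, 0.1, 4.4]
grasp_force: 2.5
```

```bash
python3 -m jog '[[0,0,0.5,0],[0,0,1,0],[0,0,1.5,0],[0,0,1.5,0],[0,0,1.5,0]]' | grep -E 'clock|pos|force'
```

```text
clock: 14.87
tool_pos: [0.5071, -0.0122, 0.0854]
contact_force: [-0.9, 0.4, 10.3]
grasp_force: 5.1
```

It's at the stop, at 10 N. I'll lift off, retreat and check.

```bash
python3 -m jog '[[0,0,-3,0],[0,0,-7,0],[0,0,-14,0],[10,0,-25,0],[30,0,-45,0],[55,0,-65,0],[75,0,-85,0],[85,0,-95,0],[85,0,-100,0],[85,0,-100,0]]' | grep -E 'clock|pos|force'
python3 -m jog '[[15,10,0,0],[35,25,0,0],[60,45,0,0],[60,70,0,0],[60,100,0,0],[60,130,0,0],[60,150,0,0],[60,155,0,0],[60,155,0,0],[60,155,0,0]]' | grep -E 'clock|pos|force'
python3 -m jog '[[0,0,0,0],[0,0,0,0],[0,0,0,0],[0,0,0,0],[0,0,0,0],[0,0,0,0],[0,0,0,0],[0,0,0,0]]' >/dev/null
python3 - <<'E'
from h import *
d=cam("side");a=cv2.resize(d["color"][110:250,180:340],None,fx=2.5,fy=2.5)
d=cam("top");b=cv2.resize(d["color"][130:270,245:405],None,fx=2.5,fy=2.5)
cv2.imwrite("pics/f.png",np.hstack([a,b])[:,:,::-1])
E
```

```text
clock: 15.7
tool_pos: [0.4287, 0.02, 0.186]
contact_force: [0.5, -1.3, -0.2]
grasp_force: 0.0
clock: 16.53
tool_pos: [0.431, 0.1857, 0.1837]
contact_force: [0.0, 0.1, -0.5]
grasp_force: 0.0
```

View pics/f.png

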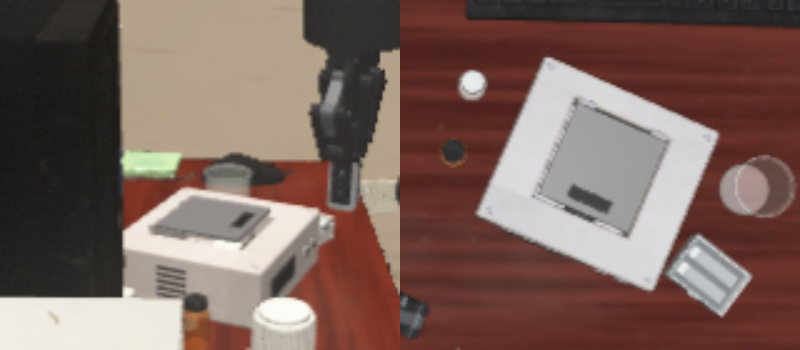

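The cover is shut and level, with the strip at (590,198) in the right half. The vials, beaker and case are where they were, and the arm is clear.

```bash
python3 -c "
from rig import r
print(r.job_done())"
```

```text
the job is handed in; nothing more can be done
None
```

The photometer is reset and the job is handed in: the cover popped fully open, the button went all the way in and came back out, and the cover is shut and latched by itself, with the objects beside it where they stood.

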